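Snap the oil stone into its sprung bench holder

TASK

Mount the oil stone (grey stone in its long flat wooden tray) lengthwise in the steel bench holder: push one tray end against the tall sprung jaw, then, with the jaw pushed back, press the other end down past the keeper bar onto the bed. Let go, so that the spring holds it flat and in line with the holder, the tray end trapped under the bar.

Things in the scene. Friction and masses are not known exactly. Their poses are not given: they have to be found in the camera images.
- oil_stone: Grey oil stone fixed in a dark wooden tray, 0.34 kg, lying flat. Tray 54 wide (own x), 165 long (own y), 16 high; the stone on it is 42 x 148 and reaches 29 mm above the underside, leaving a tray ledge 8 mm long at each end. Origin: centre of the underside; z up. Both ends alike. Grasp the tray at its middle across the 54 mm.
- stone_holder: Smooth steel holder fixed on the bench, 248 long (own x) x 74. Origin on the bench under the mounted stone's middle; x points to the sprung jaw, z up. Bed 10 mm above the bench, 34 mm wide where |x| < 48 mm, so fingers fit beside the stone. Fixed stop: inner face at x = -83, 60 wide, top 34 mm above the bench. Mounted stone: origin at x 0, y 0, z 10 mm, long side along x, either end first.
- keeper_bar (a point): Middle of the keeper bar, on the inner face of the holder's fixed stop: round steel bar 6 mm thick, 60 mm long across the holder (its y), at x = -81 mm, 32 mm above the bench. It spans 29 to 35 mm above the bench and juts in to x = -78, over the end ledge of the mounted tray (ledge top 26 mm above the bench).
- holder_jaw (a joint): Travel (m) of the sprung jaw along the holder's +x: 0 free, 0.030 fully back. Bright steel block 12 thick, 56 wide, top 65 mm above the bench; face at x = +75 mm when free, +83 (0.008) with the stone mounted. Push 1.6 N free, 3.2 mounted, 7.6 fully back. A level stone clears the bar going down with the jaw held between 0.013 and 0.030; let go, the spring slides it back under the bar.

How it is judged:
By the outcome, as a careful person would: the job done as asked, in the order asked, and still so for the second after the job is handed in, with the robot touching nothing.
It also fails if it takes over 38 s, if anything falls off the work surface, if the arm or the gripper's body presses on something with over 40 N, if the wrist force passes 120 N, or if a joint passes its speed limit or range.

ROBOT

A 6-joint arm with a two-finger parallel gripper is mounted at the origin on a cart in front of the work surface, level with it; the furniture and walls round the work are solid. World frame = base frame: x ahead of the robot, y to its left, z up, the work surface at z = 0. Lengths are in mm, angles in rad, forces in N, time in s.
With the tool pointing down it reaches from about 300 to 750 mm from the base axis. Payload 8.5 kg.
Tool frame: the origin (TCP) lies at the very end of the fingers, on their centre line; the grasp point (between the pads) lies 19 mm behind it; x points along the fingers, y is the direction in which the jaws open and shut, and the axes are right-handed (so a half turn about x gives the same grasp; the last joint's range is limited). The gripper opens to 85 mm and grips with 20 to 120 N. Pads are 22 mm wide; open, the fingers measure 114 mm over their backs; the gripper's body (76 mm by 85 mm) begins 54 mm behind the grasp point. The pads swing forward as they close: fully open they stand 13 mm farther back than shut.
Start: joints at [0.889, 0.381, 1.297, -0, 1.464, -0.215], TCP at [247.506, 491.143, 231.322] pointing down, gripper open.
Joint ranges: [-3.11, 3.11], [-0.89, 2.33], [0.22, 2.48], [-1.42, 4.56], [0.17, 2.85], [-2.88, 2.88]. Speed limits (rad/s): [2.39, 2.39, 3.14, 3.14, 3.14, 3.14].

INTERFACE

Orientations are given as a unit quaternion [w, x, y, z].
In Python, from workcell import move_pose, line_to, move_j, move_gripper, pause, inverse_kinematics, camera, IKError, hand_in, recognise, read_t, read_qpos, read_qd, read_joint_torque, read_tool_pos, read_ee_rot, read_contact_force, read_ft_torque, read_gripper_width gives the robot as it stands. Calls block until the motion is done:
- move_pose(position, orientation): joint-space move of the TCP to a pose.
- line_to(position, rotation=None, rate=150): straight line of the TCP; rotation=None keeps the orientation; rate is the mean speed in mm/s.
- move_j(angles): joint-space move.
- move_gripper(opening): opening from 0.0 (shut) to 1.0 (fully open); the grip force is fixed at half the most; returns when the fingers have stopped.
- pause(seconds).
- inverse_kinematics(position, orientation): joint angles nearest the present ones, or None.
- camera(name): name is "scene" or "top" or "wrist"; returns a dict with "color" (420x560x3 uint8, red, green, blue), "z_map" (420x560 float32, mm along the optical axis (not along the pixel's ray), 0 where there is no reading), "mtx" (3x3 intrinsics, pixels), "eye" and "rotation" of the camera in the world. Camera axes: x right, y up, looking along -z (the intrinsics and any distortion apply to the point x, -y, -z); pixel columns grow to the right and rows downward; lengths in mm; the calibration is good to about 2 mm. A picture is of the moment at which its call begins.
A pose or a line that the arm cannot do raises IKError and nothing moves.
- hand_in(): hands the job in, once; it reports no verdict.
Trained networks look in a picture, given as the dict that the camera call returned (one of the last four; its "shot" number tells which), for a name from the list of things; names that differ only in an ending like _2 or _b are one class to them, and where a whole thing is asked for, a point or a joint stands for the part that bears it (a point fixed in the world has none). Each returns a list of dicts, best first, with "confidence" (0 to 1); they miss things now and then, are a little off and sometimes report something else, mostly with a low value. They report only what shows in the picture. A call takes as long as a camera call.
- recognise(query, picture): "centre" ([column, row] in pixels, amid what is visible of it).
Readings, each from a call of its own:
- read_t(): time.
- read_qpos(): joint angles.
- read_qd(): joint speeds.
- read_joint_torque(): joint torques, N m.
- read_tool_pos(): TCP position.
- read_ee_rot(): TCP orientation.
- read_contact_force(): force on the tool from outside, world axes, zero at the start.
- read_ft_torque(): the same for the moment, N m.
- read_gripper_width(): opening from 0.0 (shut) to 1.0 (fully open).
Only numpy, scipy, OpenCV 4.12 (cv2) and the standard library are available. Lean on these libraries where they do the work, as an engineer would, in place of code of your own. Each camera call takes 0.05 s, during which the arm holds its last target.

## Working session

There is one attempt and no reset: what is moved stays moved. The work goes in short steps, each a Python script; the robot and the scene stay as the last script left them, time stands still between calls to the robot, and variables do not carry over. Pictures are saved under pics/ and viewed, and the job is handed in when it is done.

```bash
mkdir -p pics
cat > h.py <<'E'
import numpy as np, cv2
from workcell import *
def save(p,n): cv2.imwrite('pics/'+n,cv2.cvtColor(p['color'],cv2.COLOR_RGB2BGR))
def cloud(p):
    z=p['z_map'];K=p['mtx'];h,w=z.shape
    u,v=np.meshgrid(np.arange(w),np.arange(h))
    c=np.stack([(u-K[0,2])/K[0,0]*z,-(v-K[1,2])/K[1,1]*z,-z],-1)
    return c@np.array(p['rotation']).T+np.array(p['eye'])
E
python3 - <<'E'
from h import *
print(read_t(),read_ee_rot())
for n in ['top','scene','wrist']:
    p=camera(n);save(p,n+'0.png');np.savez('pics/'+n+'0.npz',**{k:p[k] for k in('color','z_map','mtx','eye','rotation')})
    C=cloud(p);print(n,p.keys(),p['eye'])
    for q in['oil_stone','stone_holder','keeper_bar','holder_jaw']:
        for r in recognise(q,p)[:2]:
            c,rw=map(int,r['centre']);print(q,r,C[rw,c].round(1))
E
```

```text
0.0 [ 0.68770488  0.16307821  0.68816716 -0.16399225]Traceback (most recent call last):
  File "<stdin>", line 5, in <module>
  File "h.py", line 8, in cloud
    return c@np.array(p['rotation']).T+np.array(p['eye'])
           ~^~~~~~~~~~~~~~~~~~~~~~~~~~
ValueError: matmul: Input operand 1 has a mismatch in its core dimension 0, with gufunc signature (n?,k),(k,m?)->(n?,m?) (size 4 is different from 3)
```

```bash
sed -i "s/np.array(p\['rotation'\]).T/qR(p['rotation']).T/" h.py
cat >> h.py <<'E'
from scipy.spatial.transform import Rotation as Ro
def qR(q): q=np.array(q); return Ro.from_quat([q[1],q[2],q[3],q[0]]).as_matrix()
def Rq(R): q=Ro.from_matrix(R).as_quat(); return [q[3],q[0],q[1],q[2]]
E
python3 - <<'E'
from h import *
print(read_t(),read_ee_rot())
for n in ['top','scene','wrist']:
    p=camera(n);save(p,n+'0.png');np.savez('pics/'+n+'0.npz',**{k:p[k] for k in('color','z_map','mtx','eye','rotation')})
    C=cloud(p);print(n,p.keys(),p['eye'],p['rotation'])
    for q in['oil_stone','stone_holder','keeper_bar','holder_jaw']:
        for r in recognise(q,p)[:2]:
            c,rw=map(int,r['centre']);print(q,r,C[rw,c].round(1))
E
```

```text
0.05 [ 0.68771208  0.16310458  0.68815136 -0.16400212]
top dict_keys(['color', 'z_map', 'mtx', 'eye', 'rotation', 'shot']) [428.27413657 362.97120603 917.41854319] [ 0.7088635   0.03054173 -0.04428676 -0.70329113]
oil_stone {'centre': [298.7, 257.5], 'confidence': 0.81} [416.6 317.4  32.2]
stone_holder {'centre': [234.5, 191.2], 'confidence': 0.73} [553.4 451.5  10.1]
keeper_bar {'centre': [237.4, 189.0], 'confidence': 0.65} [557.5 445.2  11.4]
holder_jaw {'centre': [215.8, 194.6], 'confidence': 0.9} [546.7 491.3   9.8]
scene dict_keys(['color', 'z_map', 'mtx', 'eye', 'rotation', 'shot']) [ 242.24400045 -158.50022891  708.56177911] [ 0.91665388  0.3358243  -0.07798372 -0.20220349]
oil_stone {'centre': [262.6, 253.9], 'confidence': 0.59} [410.4 299.4  30.1]
stone_holder {'centre': [302.2, 176.0], 'confidence': 0.82} [559.2 450.9  10.3]
keeper_bar {'centre': [302.3, 180.3], 'confidence': 0.91} [553.6 439.6  12.1]
holder_jaw {'centre': [291.9, 156.8], 'confidence': 0.72} [544.1 470.6  53. ]
wrist dict_keys(['color', 'z_map', 'mtx', 'eye', 'rotation', 'shot']) [186.51566238 519.66570038 372.72556049] [ 0.84356535 -0.11378878 -0.06921162  0.52024934]
stone_holder {'centre': [369.2, 345.2], 'confidence': 0.84} [506.9 494.7   7.3]
keeper_bar {'centre': [369.2, 349.2], 'confidence': 0.61} [511.6 492.4   8.8]
```

View pics/top0.png

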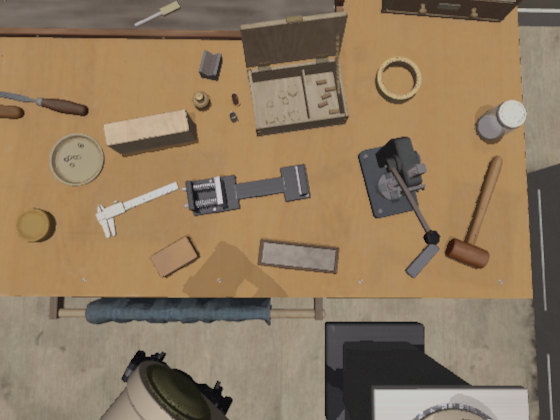

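View pics/scene0.png

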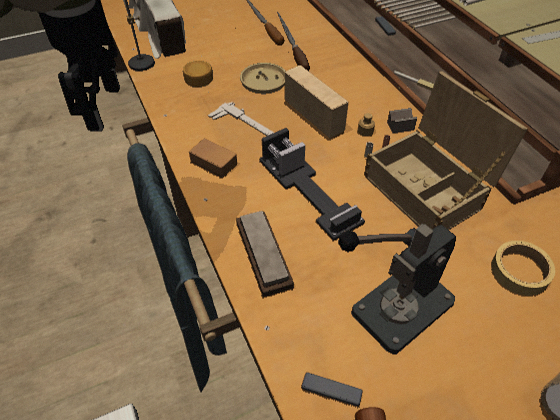

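```bash
cat >> h.py <<'E'
def rect(P,n=''):
    r=cv2.minAreaRect(P[:,:2].astype(np.float32));b=cv2.boxPoints(r)
    print(n,len(P),'c',np.round(r[0],1),'size',np.round(r[1],1),'ang',round(r[2],2),'zmed',np.median(P[:,2]).round(1),'mean',P.mean(0).round(1))
    return r
def sel(C,c,rad,z0,z1):
    P=C.reshape(-1,3);m=(np.hypot(P[:,0]-c[0],P[:,1]-c[1])<rad)&(P[:,2]>z0)&(P[:,2]<z1);return P[m]
E
python3 - <<'E'
from h import *
for n in['top','scene']:
    p=dict(np.load(f'pics/{n}0.npz'));C=cloud(p);print(n, 'bench',np.median(sel(C,(480,330),20,-20,20)[:,2]))
    rect(sel(C,(414,310),110,24,40),'stone');rect(sel(C,(414,310),110,8,40),'tray')
    rect(sel(C,(547,490),60,58,72),'jawtop')
    rect(sel(C,(547,490),50,28,72),'jaw+')
    rect(sel(C,(570,355),45,28,45),'stoptop')
    rect(sel(C,(555,430),140,6,15),'bed')
E
python3 - <<'E'
import cv2
for n,(a,b,c,d) in dict(top=(150,280,170,330),scene=(100,300,220,380)).items():
    i=cv2.imread(f'pics/{n}0.png')[a:b,c:d];cv2.imwrite(f'pics/{n}0c.png',cv2.resize(i,None,fx=min(800/i.shape[1],600/i.shape[0]),fy=min(800/i.shape[1],600/i.shape[0]),interpolation=2))
E
```

```text
top bench 0.3141033958669368
stone 1501 c [419.5 316. ] size [147.9  41.9] ang 84.06 zmed 28.9 mean [419.5 316.2  28.8]
tray 2084 c [419.5 315.8] size [165.   53.9] ang 84.1 zmed 28.0 mean [419.5 316.6  25.2]
jawtop 323 c [543.7 505.5] size [58.9 69.7] ang 8.77 zmed 63.2 mean [544.1 503.1  62.9]
jaw+ 653 c [544.4 505. ] size [58.5 69. ] ang 9.06 zmed 51.1 mean [543.4 502.5  52.6]
stoptop 89 c [576.2 315.8] size [52.4  9.6] ang 9.08 zmed 34.4 mean [575.8 316.7  34.4]
bed 2374 c [566.6 407.5] size [232.5 236.5] ang 59.97 zmed 10.3 mean [556.6 415.   10.3]
scene bench 0.7333917395281446
stone 1794 c [418.7 315.3] size [149.1  42.7] ang 84.03 zmed 29.2 mean [417.5 310.2  29.1]
tray 2579 c [418.4 314.4] size [165.   54.5] ang 84.26 zmed 28.5 mean [414.8 303.1  25.1]
jawtop 317 c [543.2 503.6] size [60.3 71.9] ang 10.17 zmed 62.1 mean [543.1 497.3  62.6]
jaw+ 931 c [543.3 503.2] size [58.1 71.2] ang 9.41 zmed 48.8 mean [542.2 497.2  49.9]
stoptop 85 c [575.3 316. ] size [49.8  9.6] ang 10.57 zmed 34.8 mean [576.  316.1  34.8]
bed 1978 c [536.3 399.4] size [210.7 243.5] ang 42.26 zmed 10.5 mean [555.5 404.5  10.5]
```

View pics/top0c.png

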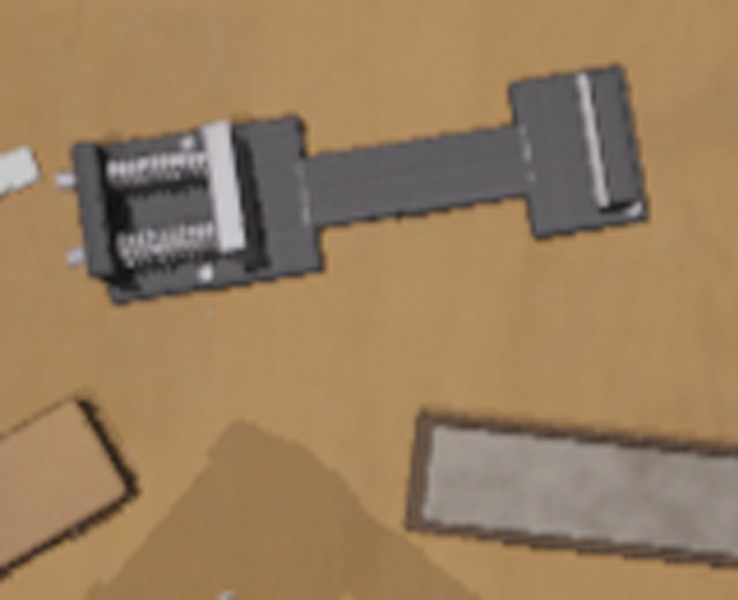

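View pics/scene0c.png

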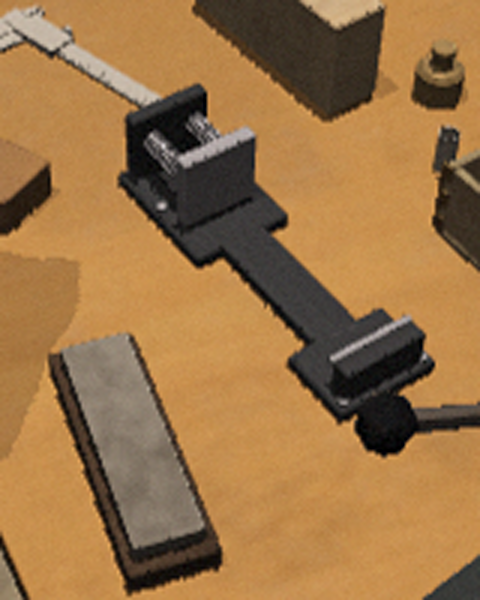

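View pics/wrist0.png

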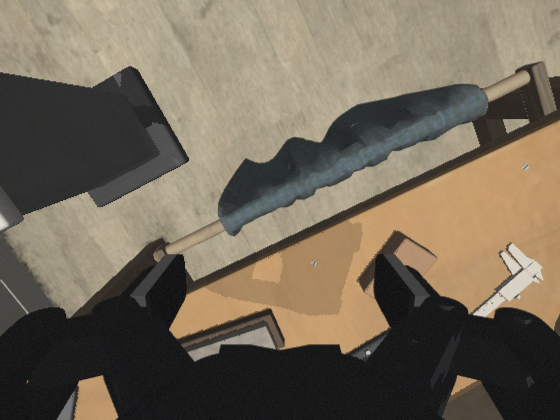

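```bash
cat >> h.py <<'E'
def holder(p,c0=(557,410)):
    C=cloud(p);P=C.reshape(-1,3);col=p['color'].reshape(-1,3).astype(int)
    near=np.hypot(P[:,0]-c0[0],P[:,1]-c0[1])<160
    dark=(col.max(1)-col.min(1)<25)
    m=near&dark&(P[:,2]>5)&(P[:,2]<80)
    # connected component
    M=m.reshape(C.shape[:2]).astype(np.uint8);k,L,S,_=cv2.connectedComponentsWithStats(M)
    j=1+np.argmax(S[1:,4]);Q=P[(L==j).ravel()]
    print('comp',len(Q))
    r=rect(Q,'all');rect(Q[Q[:,2]<16],'low')
    b=Q[(Q[:,2]<14)]
    w=max(r[1]);return Q
def inframe(Q,c,a):
    u=np.array([np.cos(a),np.sin(a)]);v=np.array([-u[1],u[0]]);d=Q[:,:2]-c
    return np.c_[d@u,d@v,Q[:,2]]
E
python3 - <<'E'
from h import *
for n in['top','scene']:
    p=dict(np.load(f'pics/{n}0.npz'));print(n);Q=holder(p)
    np.save(f'pics/{n}Q.npy',Q)
E
```

```text
top
comp 3254
all 3254 c [556.8 423.6] size [ 71.9 255.6] ang 9.45 zmed 11.3 mean [554.  429.3  21.8]
low 2224 c [557.6 418.6] size [ 71.9 245.4] ang 9.45 zmed 10.3 mean [555.6 417.   10.3]
scene
comp 3601
all 3601 c [557.1 416.5] size [ 75.6 247.4] ang 9.91 zmed 12.5 mean [551.7 422.6  24.3]
low 1980 c [557.1 416.3] size [ 75.6 246.9] ang 9.91 zmed 10.5 mean [553.1 404.3  10.5]
```

Run:
```python
from h import *
for n in['top','scene']:
    Q=np.load(f'pics/{n}Q.npy');print(n)
    for ang in (99.5,):
        F=inframe(Q,np.array([557,418]),np.radians(ang))
        for x0 in range(-130,136,6):
            s=F[(F[:,0]>=x0)&(F[:,0]<x0+6)&(F[:,2]<14)];t=F[(F[:,0]>=x0)&(F[:,0]<x0+6)&(F[:,2]>20)]
            f=lambda s:(len(s),s[:,1].min().round(1),s[:,1].max().round(1),s[:,2].min().round(),s[:,2].max().round(),((s[:,1].min()+s[:,1].max())/2).round(1)) if len(s) else ()
            print(x0,*f(s),'|',*f(t))
        for nm,m in dict(jaw=(F[:,2]>60)&(F[:,0]<80)&(F[:,0]>50),stop=(F[:,2]>28)&(F[:,0]<-60)).items():
            s=F[m]; print(nm,np.percentile(s[:,0],[0,5,50,95,100]).round(1),np.percentile(s[:,1],[0,100]).round(1))
            h=np.polyfit(s[:,1],s[:,0],1);print('slope deg',np.degrees(np.arctan(h[0])))
```

```text
top
-130 |
-124 39 -34.1 35.1 8.0 14.0 0.5 |
-118 10 28.3 34.4 8.0 14.0 31.4 | 81 -30.8 28.1 27.0 38.0 -1.3
-112 12 -36.1 35.3 6.0 11.0 -0.4 | 84 -31.6 28.3 22.0 39.0 -1.6
-106 23 -28.7 34.8 7.0 13.0 3.1 | 84 -30.4 28.2 23.0 39.0 -1.1
-100 96 -35.7 35.2 5.0 14.0 -0.2 | 14 -28.3 26.5 31.0 38.0 -0.9
-94 94 -36.6 35.0 7.0 13.0 -0.8 |
-88 95 -35.8 35.0 5.0 14.0 -0.4 |
-82 95 -36.1 34.7 5.0 14.0 -0.7 |
-76 94 -35.2 34.5 6.0 14.0 -0.3 |
-70 51 -33.5 33.1 6.0 14.0 -0.2 |
-64 42 -15.3 15.2 6.0 13.0 -0.0 |
-58 42 -15.9 14.6 7.0 14.0 -0.6 |
-52 44 -16.8 15.5 7.0 13.0 -0.7 |
-46 44 -16.1 14.6 8.0 13.0 -0.7 |
-40 44 -16.7 15.1 7.0 13.0 -0.8 |
-34 43 -16.6 14.8 7.0 14.0 -0.9 |
-28 42 -16.7 15.4 6.0 13.0 -0.7 |
-22 44 -15.4 16.0 5.0 13.0 0.3 |
-16 42 -16.3 15.2 6.0 13.0 -0.5 |
-10 44 -15.3 15.0 5.0 13.0 -0.2 |
-4 42 -16.1 14.2 7.0 14.0 -0.9 |
2 45 -16.8 15.2 6.0 13.0 -0.8 |
8 42 -16.0 14.8 7.0 13.0 -0.6 |
14 44 -16.2 15.4 7.0 13.0 -0.4 |
20 43 -16.0 14.7 7.0 13.0 -0.7 |
26 82 -36.4 35.0 5.0 13.0 -0.7 |
32 95 -36.6 34.6 6.0 14.0 -1.0 |
38 95 -36.0 35.0 5.0 14.0 -0.5 |
44 98 -36.4 34.8 7.0 14.0 -0.8
[... 2386 characters left out ...]
9.0 47.0 21.6
74 24 17.8 36.3 5.0 14.0 27.0 | 7 17.5 23.9 40.0 47.0 20.7
80 20 14.7 35.4 7.0 13.0 25.1 | 20 -22.0 24.4 42.0 49.0 1.2
86 31 9.5 36.1 7.0 13.0 22.8 | 28 -24.7 23.8 38.0 47.0 -0.4
92 32 6.9 36.3 7.0 13.0 21.6 | 27 -20.8 22.8 40.0 49.0 1.0
98 35 6.2 35.9 7.0 13.0 21.0 | 26 -22.8 23.5 34.0 49.0 0.4
104 33 3.2 36.4 8.0 13.0 19.8 | 50 -24.1 27.1 24.0 59.0 1.5
110 27 -17.2 35.7 6.0 13.0 9.2 | 328 -30.4 30.3 20.0 63.0 -0.0
116 12 28.6 36.3 7.0 13.0 32.4 | 65 -30.3 29.6 20.0 64.0 -0.3
122 | 1 14.6 14.6 59.0 59.0 14.6
128 |
134 |
jaw [50.7 52.8 56.1 63.4 65.2] [-27.7  27.7]
slope deg 0.5797212072112246
stop [-119.9 -118.4 -110.8 -101.5  -98.5] [-29.3  30.5]
slope deg 0.39436193845885525
```

```bash
cat >> h.py <<'E'
def tool(phi,flip=False):
    a=np.radians(phi+(180 if flip else 0));x=np.array([0,0,-1.]);y=np.array([np.cos(a),np.sin(a),0]);return Rq(np.c_[x,y,np.cross(x,y)])
ST=np.array([419.0,315.2]);SA=84.1
HO=np.array([561.0,395.8]);HA=99.5
E
python3 - <<'E'
from h import *
for f in(0,1):
  print(f,[np.round(inverse_kinematics([*c,z],tool(a-90,f)),3) for c,a,z in((ST,SA,100),(ST,SA,-2),(HO,HA,40),(HO,HA,10))])
print(qR(read_ee_rot()).round(2),read_gripper_width())
E
```

```text
0 [array([ 0.419,  0.473,  1.567, -0.   ,  1.101,  0.522]), array([ 0.419,  0.628,  1.664, -0.   ,  0.849,  0.522]), array([ 0.442,  0.784,  1.123, -0.   ,  1.235,  0.277]), array([ 0.442,  0.818,  1.146, -0.   ,  1.177,  0.277])]
1 [array([ 0.419,  0.473,  1.567, -0.   ,  1.101, -2.62 ]), array([ 0.419,  0.628,  1.664, -0.   ,  0.849, -2.62 ]), array([ 0.442,  0.784,  1.123, -0.   ,  1.235, -2.865]), array([ 0.442,  0.818,  1.146, -0.   ,  1.177, -2.865])]
[[ 0.    0.45  0.89]
 [ 0.    0.89 -0.45]
 [-1.    0.    0.  ]] 0.9973285530420696
```

```bash
python3 - <<'E'
from h import *
q=tool(SA-90)
move_pose([*ST,90],q);move_gripper(0.82)
print(read_t(),read_contact_force(),read_gripper_width())
line_to([*ST,12],rate=120)
for z in (6,3):
    line_to([*ST,z],rate=40);pause(.05);print(z,read_contact_force().round(1))
    if abs(read_contact_force()[2])>6:break
p=camera('scene');save(p,'s1.png')
move_gripper(0.0);print(read_t(),read_gripper_width(),read_contact_force().round(1),read_tool_pos())
p=camera('scene');save(p,'s2.png');p=camera('wrist');save(p,'w2.png')
E
python3 - <<'E'
import cv2
i=cv2.imread('pics/s2.png')[130:330,180:400];cv2.imwrite('pics/s2c.png',cv2.resize(i,None,fx=3,fy=3,interpolation=2)[:600])
E
```

```text
2.2 [-0.59559184  0.44292653  0.13788482] 0.8205600485613055
6 [0.8 0.5 0.2]
3 [-0.3  0.4  0.6]
4.0083 0.6124292211550573 [-1.7 -1.1  4.7] [419.09453839 315.20889397   3.49702006]
```

View pics/s2c.png

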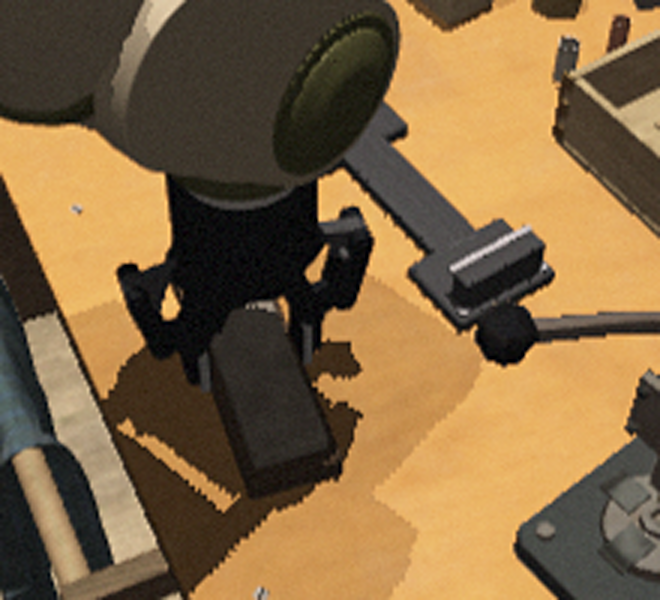

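View pics/w2.png

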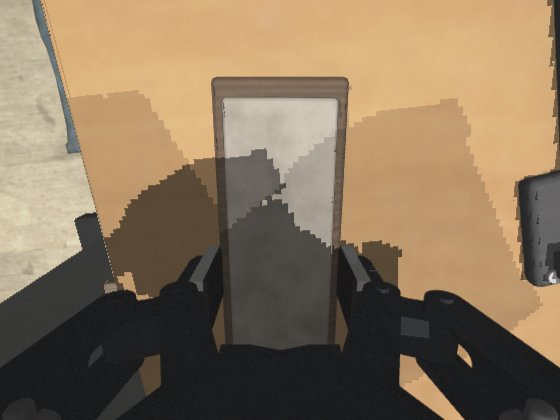

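```bash
python3 - <<'E'
from h import *
p=dict(np.load('pics/top0.npz'));C=cloud(p);P=C.reshape(-1,3)
print(C[237,432],C[175,405])
m=(P[:,2]>60)&(P[:,0]>380)&(P[:,0]<700)&(P[:,1]>100)&(P[:,1]<450)
print(P[m].min(0),P[m].max(0))
a=np.radians(HA);u=np.array([np.cos(a),np.sin(a)])
q=tool(HA-90)
dz=3.5
x,y,_=read_tool_pos()
line_to([x,y,85],rate=150)
print(read_t(),read_contact_force().round(1),read_gripper_width())
c=HO-14*u
move_pose([*c,85],q)
print(read_t(),read_contact_force().round(1))
line_to([*c,dz+40],rate=80)
print(read_t(),read_contact_force().round(1),read_tool_pos())
for n in('wrist','scene','top'):
    p=camera(n);save(p,n+'3.png');np.savez('pics/'+n+'3.npz',**{k:p[k] for k in('color','z_map','mtx','eye','rotation')})
E
python3 - <<'E'
import cv2
i=cv2.imread('pics/scene3.png')[60:260,180:400];cv2.imwrite('pics/scene3c.png',cv2.resize(i,None,fx=3,fy=3,interpolation=2)[:600])
E
```

```text
[451.08701796 126.19162407 263.0184953 ] [563.6105286  135.28012098 164.13010003]
[428.27413657 100.09162395  60.04996643] [699.92991498 407.03182881 917.41854319]
4.8083 [ 1.2  0.5 -3.2] 0.6077949001129819
5.4917 [-0.4 -0.7 -3.3]
6.1583 [-1.2  0.1 -3.3] [563.45477911 382.0810265   43.74766434]
```

View pics/scene3c.png

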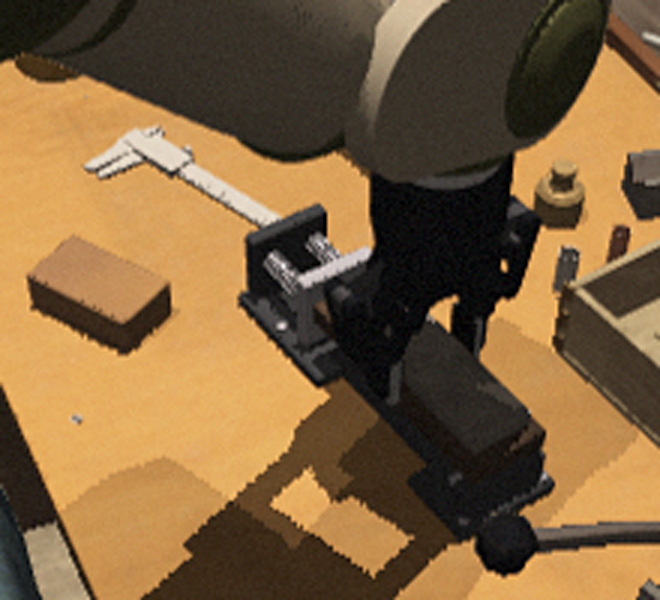

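View pics/wrist3.png

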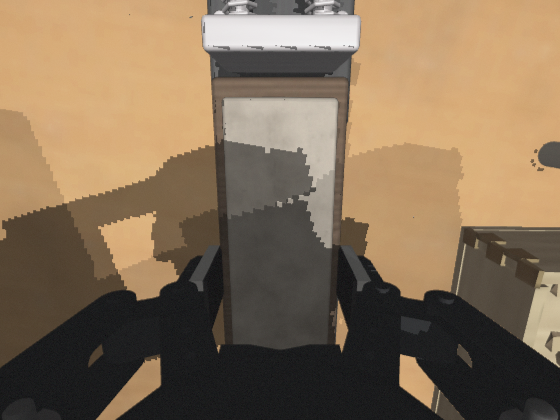

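View pics/top3.png

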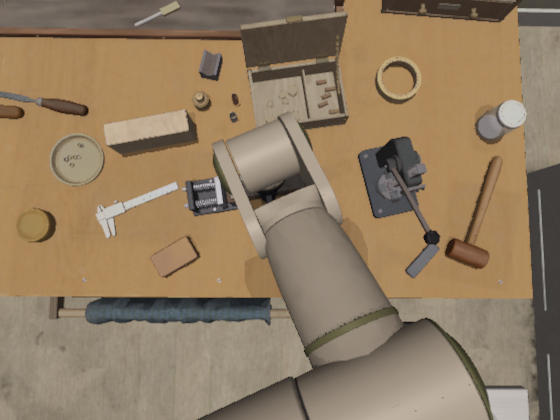

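Run:
```python
from h import *
p=dict(np.load('pics/wrist3.npz'));C=cloud(p)
i=cv2.cvtColor(p['color'],cv2.COLOR_RGB2BGR)[0:130,180:380];cv2.imwrite('pics/w3c.png',cv2.resize(i,None,fx=4,fy=4,interpolation=2))
F=inframe(C.reshape(-1,3),HO,np.radians(HA)).reshape(C.shape)
s=F[...,2];
J=F[(abs(F[...,0]-80)<25)&(abs(F[...,1])<40)&(s>60)&(s<70)&(np.arange(420)[:,None]<70)]
print('jaw',J[:,0].min(),J[:,0].max(),J[:,1].min(),J[:,1].max(),J[:,2].mean());rect(J)
e=[]
for y in range(-24,25,4):
    t=J[abs(J[:,1]-y)<2];e.append((y,t[:,0].min()))
e=np.array(e);print(e.round(1).tolist(),np.degrees(np.polyfit(e[:,0],e[:,1],1)[0]/1))
T=F[(abs(F[...,0]-30)<60)&(abs(F[...,1])<40)&(s>50)&(s<60)&(np.arange(420)[:,None]<240)&(np.arange(420)[:,None]>70)]
rect(T);print('tray y',T[:,1].min(),T[:,1].max(),T[:,0].max())
S=F[(abs(F[...,0]-30)<60)&(abs(F[...,1])<40)&(s>64)&(s<75)&(np.arange(420)[:,None]<300)&(np.arange(420)[:,None]>90)]
rect(S,'stone');
e=[]
for y in range(-24,25,4):
    t=T[abs(T[:,1]-y)<2];e.append((y,t[:,0].max()))
e=np.array(e);print(e.round(1).tolist(),np.degrees(np.polyfit(e[:,0],e[:,1],1)[0]/1))
B=F[(abs(F[...,0]-65)<50)&(abs(F[...,1])<45)&(s>5)&(s<14)];print('plate y',B[:,1].min(),B[:,1].max())
```

```text
jaw 74.4821052660024 87.21597178487823 -26.781195618928127 29.394614545937195 63.487489763190545
 6123 c [80.9  1.3] size [56.2 12.7] ang 89.98 zmed 63.6 mean [80.4  1.3 63.5]
[[-24.0, 74.5], [-20.0, 74.6], [-16.0, 74.5], [-12.0, 74.6], [-8.0, 74.5], [-4.0, 74.6], [0.0, 74.5], [4.0, 74.6], [8.0, 74.6], [12.0, 74.5], [16.0, 74.6], [20.0, 74.6], [24.0, 74.6]] 0.02151007598388193
 5220 c [33.7  1.6] size [67.4 54.5] ang 0.15 zmed 54.8 mean [48.6  1.9 54.8]
tray y -25.587678375006305 28.94677935891449 67.45611040569051
stone 22895 c [18.  1.] size [82.5 78.1] ang 0.37 zmed 67.7 mean [20.8  1.5 67.7]
[[-24.0, 67.4], [-20.0, 67.3], [-16.0, 67.5], [-12.0, 67.4], [-8.0, 67.4], [-4.0, 67.3], [0.0, 67.4], [4.0, 67.3], [8.0, 67.4], [12.0, 67.3], [16.0, 67.4], [20.0, 67.3], [24.0, 67.3]] -0.03601864454627147
plate y -35.77373250402883 38.27066560896433
```

View pics/w3c.png

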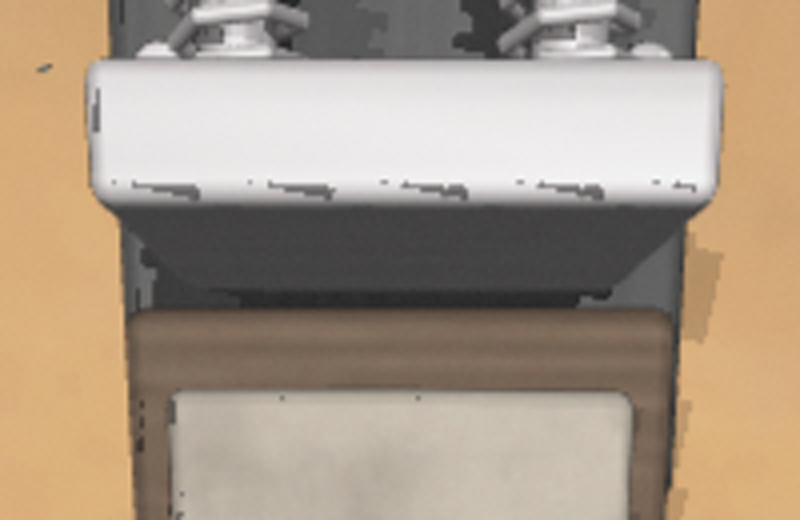

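```bash
cat >> h.py <<'E'
a_=np.radians(HA);U=np.array([np.cos(a_),np.sin(a_)]);V=np.array([-U[1],U[0]])
# stone origin local x s -> TCP xy
def tcp(s,y=0): return HO-14*U+(s+14.6)*U-0.4*V+y*V
E
python3 - <<'E'
from h import *
f=lambda:(lambda F:(round(F[:2]@U,1),round(F[:2]@V,1),round(F[2],1)))(read_contact_force())
print(f())
line_to([*tcp(-5),43.7],rate=60);print(-5,f())
line_to([*tcp(13),43.7],rate=40);pause(.1);print(13,f(),read_tool_pos(),read_t())
p=camera('wrist');save(p,'w4.png')
line_to([*tcp(13),18],rate=50);print(18,f())
for z in(15.5,14,13,12):
    line_to([*tcp(13),z],rate=30);pause(.05);F=f();print(z,F,read_tool_pos()[2].round(2),read_t())
    if F[2]>8:break
p=camera('wrist');save(p,'w5.png');np.savez('pics/w5.npz',**{k:p[k] for k in('color','z_map','mtx','eye','rotation')})
p=camera('scene');save(p,'s5.png')
E
python3 - <<'E'
import cv2
i=cv2.imread('pics/s5.png')[60:260,180:400];cv2.imwrite('pics/s5c.png',cv2.resize(i,None,fx=3,fy=3,interpolation=2)[:600])
E
```

```text
(np.float64(0.2), np.float64(-0.2), np.float64(-2.4))
-5 (np.float64(-2.4), np.float64(-0.9), np.float64(-2.1))
13 (np.float64(-5.3), np.float64(-0.2), np.float64(-1.7)) [559.21863704 409.15870182  43.67797845] 7.3167
18 (np.float64(-5.5), np.float64(-0.4), np.float64(-2.7))
15.5 (np.float64(-5.8), np.float64(0.1), np.float64(-2.2)) 15.27 8.3333
14 (np.float64(-5.3), np.float64(-0.4), np.float64(-1.9)) 13.85 8.6333
13 (np.float64(-6.2), np.float64(2.1), np.float64(2.1)) 13.56 8.9333
12 (np.float64(-7.4), np.float64(3.4), np.float64(8.5)) 13.52 9.2333
```

View pics/s5c.png

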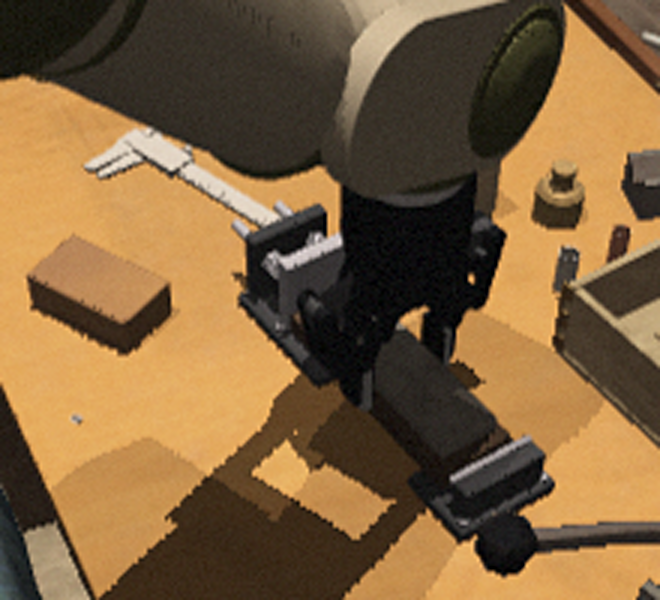

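View pics/w5.png

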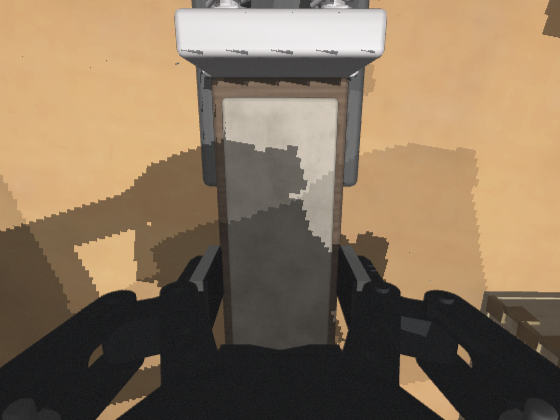

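```bash
python3 - <<'E'
from h import *
f=lambda:(lambda F:(round(F[:2]@U,1),round(F[:2]@V,1),round(F[2],1)))(read_contact_force())
line_to([*tcp(13),13.0],rate=30);pause(.05);print(f())
for s in(8,4,2):
    line_to([*tcp(s),13.0],rate=25);pause(.05);print(s,f(),read_tool_pos()[2].round(2))
p=camera('scene');save(p,'s6.png')
line_to([*tcp(2),13.4],rate=30)
move_gripper(0.85);pause(.3);print(f(),read_gripper_width(),read_t())
p=camera('wrist');save(p,'w7.png');np.savez('pics/w7.npz',**{k:p[k] for k in('color','z_map','mtx','eye','rotation')})
E
python3 - <<'E'
import cv2
i=cv2.imread('pics/s6.png')[60:260,180:400];cv2.imwrite('pics/s6c.png',cv2.resize(i,None,fx=3,fy=3,interpolation=2)[:600])
E
```

```text
(np.float64(-5.7), np.float64(2.6), np.float64(1.6))
8 (np.float64(-6.1), np.float64(2.1), np.float64(4.4)) 13.54
4 (np.float64(-3.0), np.float64(1.6), np.float64(5.7)) 13.51
2 (np.float64(-2.7), np.float64(1.8), np.float64(5.2)) 13.54
(np.float64(0.1), np.float64(-0.5), np.float64(0.0)) 0.8489385439711367 11.625
```

View pics/s6c.png

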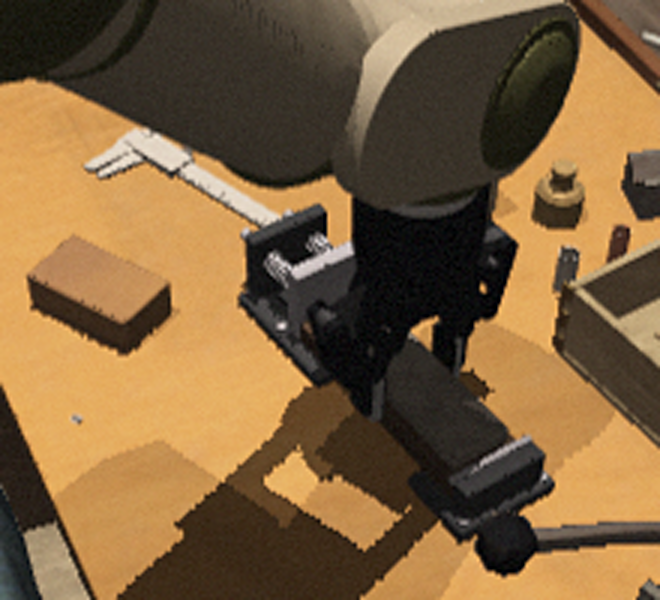

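View pics/w7.png

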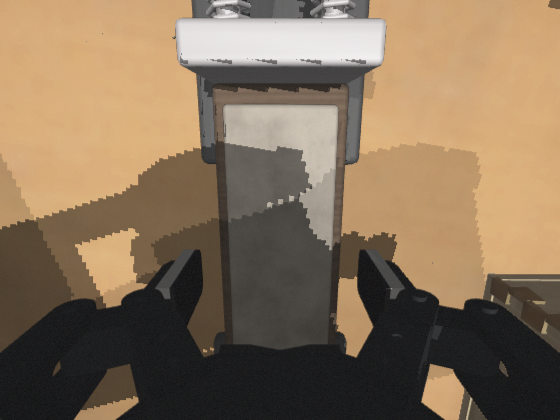

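Released; the stone slid back a few mm toward the stop (its end moved down from row 79 to row 86). Next I raise the arm, move it clear and check.

Run:
```python
from h import *
x,y,z=read_tool_pos()
line_to([x,y,150],rate=120)
print(read_contact_force().round(1))
move_j([0.889,0.381,1.297,0,1.464,-0.215])
print(read_t(),read_tool_pos())
for n in('scene','top'):
    p=camera(n);save(p,n+'8.png');np.savez('pics/'+n+'8.npz',**{k:p[k] for k in('color','z_map','mtx','eye','rotation')})
    C=cloud(p);F=inframe(C.reshape(-1,3),HO,np.radians(HA))
    g=lambda a,b,zl,zh:F[(F[:,0]>a)&(F[:,0]<b)&(abs(F[:,1])<45)&(F[:,2]>zl)&(F[:,2]<zh)]
    print(n);rect(g(-78,78,34.5,46),'stonetop');rect(g(-90,82,20,46),'tray');
    S=g(-70,70,35,46);S=S[abs(S[:,1])<18];A=np.c_[S[:,:2],np.ones(len(S))];k=np.linalg.lstsq(A,S[:,2],rcond=None)[0];print('plane tilt deg',np.degrees(k[:2]).round(2),'z0',k[2].round(2))
    J=g(70,110,58,70);rect(J,'jawtop');rect(g(45,130,5,14),'plate')
    for z0 in range(-110,-70,3):
        t=g(z0,z0+3,5,60);t=t[abs(t[:,1])<15];print(z0,len(t),np.median(t[:,2]).round(1) if len(t) else '',end='; ')
    print()
    i=p['color'][...,::-1];i=i[100:270,200:390] if n=='scene' else i[150:230,170:330]
    s=min(800/i.shape[1],600/i.shape[0]);cv2.imwrite(f'pics/{n}8c.png',cv2.resize(i,None,fx=s,fy=s,interpolation=2))
```

```text
[ 0.8 -1.3 -0.1]
14.2417 [248.38891483 491.18874579 230.76874413]
scene
stonetop 1393 c [-1.7 -0.4] size [153.2  45.9] ang 1.27 zmed 39.2 mean [-4.4  0.7 39.1]
tray 2115 c [-4.1 -0.7] size [ 61. 172.] ang 89.72 zmed 38.3 mean [-11.7   5.8  35.8]
plane tilt deg [ 0.05 -0.22] z0 39.3
jawtop 186 c [89.2 -0.2] size [15.6 55.7] ang 0.39 zmed 64.7 mean [86.9  1.6 64.1]
plate 270 c [90.5 29.6] size [30.2 84.7] ang 77.88 zmed 10.2 mean [93.5 28.2  9.9]
-110 0 ; -107 0 ; -104 15 9.8; -101 16 10.5; -98 97 19.8; -95 51 31.8; -92 25 35.2; -89 17 34.5; -86 23 35.1; -83 24 35.1; -80 14 35.2; -77 5 33.6; -74 61 34.8; -71 24 39.4; 
top
stonetop 1490 c [-1.5 -0.2] size [152.5  56.7] ang 0.8 zmed 38.9 mean [ 0.6 -1.2 38.8]
tray 2177 c [-4. -1.] size [171.8  59.6] ang 0.15 zmed 37.9 mean [-4.9  0.3 35.6]
plane tilt deg [ 0.  -0.2] z0 38.9
jawtop 176 c [89.3 -1.2] size [56.  12.4] ang 89.96 zmed 65.4 mean [88.9 -0.3 65.2]
plate 492 c [89.7 -1.6] size [80.5 74.4] ang 0.1 zmed 10.2 mean [100.    4.9  10.2]
-110 0 ; -107 0 ; -104 4 7.8; -101 20 9.7; -98 4 32.7; -95 20 34.1; -92 22 34.2; -89 21 34.0; -86 19 34.6; -83 23 34.2; -80 22 34.5; -77 24 27.1; -74 15 38.6; -71 22 39.2;
```

View pics/scene8c.png

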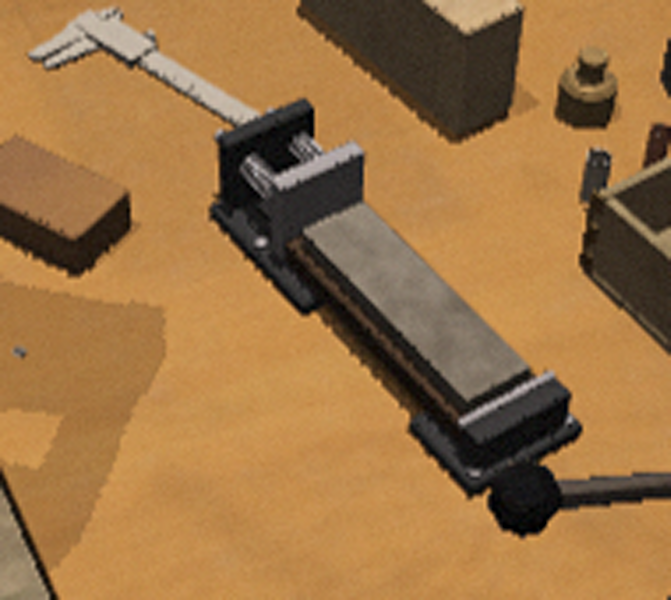

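View pics/top8c.png

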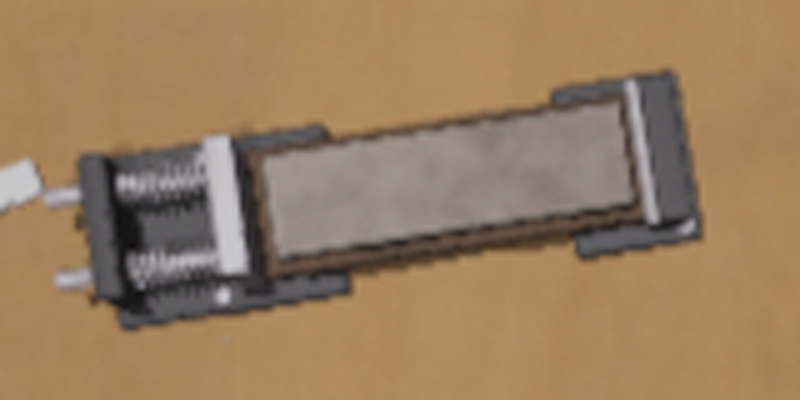

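Run:
```python
from h import *
for n in('scene','top'):
    p=dict(np.load(f'pics/{n}8.npz'));F=inframe(cloud(p).reshape(-1,3),HO,np.radians(HA))
    rect(F[(abs(F[:,0])<68)&(abs(F[:,1])<40)&(F[:,2]>36.8)&(F[:,2]<46)],n+' stone')
    e=[]
    for x in range(-60,61,10):
        t=F[(abs(F[:,0]-x)<5)&(abs(F[:,1])<40)&(F[:,2]>20)&(F[:,2]<46)];e.append((x,t[:,1].min(),t[:,1].max()))
    e=np.array(e);m=(e[:,1]+e[:,2])/2;k=np.polyfit(e[:,0],m,1);print('tray mid y',k[1].round(2),'yaw deg',np.degrees(k[0]).round(2))
    for x0,x1,zl in((-97,-88,28),(100,125,50),(84,95,58)):
        t=F[(F[:,0]>x0)&(F[:,0]<x1)&(abs(F[:,1])<45)&(F[:,2]>zl)];print(x0,((t[:,1].min()+t[:,1].max())/2).round(2),np.ptp(t[:,1]).round(1))
```

```text
scene stone 1205 c [ 0.1 -0.6] size [135.7  44.1] ang 0.33 zmed 39.3 mean [-3.1  0.2 39.3]
tray mid y 2.77 yaw deg 0.34
-97 0.35 60.5Traceback (most recent call last):
  File "<stdin>", line 10, in <module>
    return umr_minimum(a, axis, None, out, keepdims, initial, where)
ValueError: zero-size array to reduction operation minimum which has no identity
```

Run:
```python
from h import *
print(read_t(),hand_in())
```

```text
the job is handed in; nothing more can be done
14.3417 None
```

The oil stone is mounted in the holder, flat on the bed with its end trapped under the keeper bar. I handed the job in at 14.3 s of the 38 s allowed.

**What I did:** I gripped the tray at its middle and pushed one end against the sprung jaw, taking the jaw back about 20 mm. I lowered the stone level past the bar until it met the bed. Then I eased it back, pressing lightly, so the spring carried it under the bar. Finally I let go and moved the arm clear.

**Last checks before handing in, from the top and scene cameras:**
- **Jaw:** its face is at about x = +83 mm, the stated position with the stone mounted.
- **Height:** the stone's top is about 39 mm above the bench in both pictures, which puts the tray flat on the bed. Tilt is about 0.2° or less.
- **Alignment:** the stone is in line with the holder to about 0.3° and within about 1 mm of its centre line.
- **Keeper bar:** the pictures show the tray end running under the bar.

**Failed or disagreeing checks:**
- My last script stopped with an error on an empty selection, so the top-camera repeat of the alignment check never ran.
- In that script, a cruder estimate from the tray's edges in the scene picture put the tray centre at 2.8 mm. I think the visible side face skewed it, and I relied on the stone-top figure of −0.6 mm instead.

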